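Square up the swinging fence of a mitre jig

ROBOT

A 7-joint arm with a two-finger parallel gripper is mounted at the origin on a cart in front of the work surface, level with it; the furniture and walls round the work are solid. World frame = base frame: x ahead of the robot, y to its left, z up, the work surface at z = 0. Lengths are in m, angles in degrees, forces in N, time in s.
With the tool pointing down it reaches from about 0.425 to 1.025 m from the base axis. Payload 9.4 kg.
Tool frame: the origin (TCP) lies between the finger pads; the fingertips stand 14 mm ahead of it and the grasp point (between the pads) lies 5 mm behind it; z points along the fingers, y is the line along which they close (so a half turn about z gives the same grasp; the last joint's range is limited). The gripper opens to 85 mm and grips with 20 to 120 N. Pads are 22 mm wide; open, the fingers measure 114 mm over their backs; the gripper's body (76 mm by 85 mm) begins 54 mm behind the grasp point. The pads swing forward as they close: fully open they stand 13 mm farther back than shut.
Start: joints at [-79.166, 34.337, -0.143, 91.639, 0.103, 54.024, -4.572], TCP at [0.19, 0.7, 0.245] pointing down, gripper open.
Joint ranges: [-147.43, 147.43], [-19.82, 112.94], [-74.19, 73.91], [6.32, 146.72], [-59.91, 239.91], [6.04, 106.73], [-150.56, 150.56]. Speed limits (degrees/s): [127.2, 127.2, 172.46, 172.46, 180, 180, 180].

INTERFACE

Orientations are given as a 3x3 rotation matrix whose columns are the frame's x, y, z axes.
In Python, from station import manip, imaging, finish_job gives the robot as it stands.
- The arm moves only by the tool carry_out, never from a script. Its argument "steps" is one flat list of numbers, 6 for each row, row after row: the shift along the tool's x, y, z as a fraction of full scale, then the turn, a rotation vector about the tool's x, y, z as a fraction of full scale. A call has 1 to 20 rows; each row is the pose to reach, as a shift and turn from the pose commanded when the call began, along the tool's axes at that moment, turning the shorter way round; what a row does not reach only later rows make up. Full scale, the value 1, is 100 mm for a shift and pi rad for a turn. A row lasts 1/8 s, in which the tool goes at most 62.5 mm and 10.7 degrees, less where a joint would pass 70% of its speed; a pose out of reach is approached as far as the arm can. A call with a number of a shift or a turn outside -1 to 1 is refused whole. A call with a gripper value outside its range is refused whole. "claw" is the finger opening in mm, from 0 to 85.4, set as the call begins (left out, the last holds). The fingers move at their own pace and stop on an object; "grip_force" is the grip in N (left out, the last holds). Time passes only in rows, so rows that repeat a pose let the fingers close. It gives the time, the measured TCP pose, the force, the opening and the grip force at its end, in the units of the state.
- manip.state(): the state, without advancing time (a new reading comes with each control period).
- imaging.get_image(name): name is "scene" or "side" or "wrist"; returns a dict with "color" (384x512x3 uint8, red, green, blue), "range_z" (384x512 float32, m along the optical axis (not along the pixel's ray), 0 where there is no reading), "camera_matrix" (3x3 intrinsics, pixels), "cam_to_world" (4x4, takes a point from camera to world coordinates). Camera axes: x right, y up, looking along -z (the intrinsics and any distortion apply to the point x, -y, -z); pixel columns grow to the right and rows downward; lengths in m; the calibration is good to about 2 mm. The wrist camera is an equidistant fisheye: a pixel r from the principal point sees the ray r / f radians off the axis. A picture is of the moment at which its call begins.
- finish_job(): hands the job in; it is judged then, once.
The state is a dict: "clock": time; "q": joint angles; "qvel": joint speeds; "effort": joint torques, N m; "tcp_pos": TCP position; "eef_rot": TCP orientation; "contact_force": force on the tool from outside, world axes, zero at the start; "moment": the same for the moment, N m; "width": finger opening in m; "gripper_force": force on a finger pad.
Only numpy, scipy, OpenCV 4.12 (cv2) and the standard library are available. Lean on these libraries where they do the work, as an engineer would, in place of code of your own. Each camera call takes 0.05 s, during which the arm holds its last target. There are 200 camera calls.

TASK

The jig's swinging fence is out of square. First slacken its orange-tipped clamping lever by about a quarter turn anticlockwise so that the fence can move. Then pick up the blue assembly square by its diagonal brace, lay it flat on the jig and press it with light hand pressure into the corner between the fixed rail and the fence until both its legs lie flush along them and the fence stands square, and finish holding it pressed there, still gripped, for a colleague to tighten the clamp; leave the things round about where they are.

Things in the scene. Friction and masses are not known exactly. Their poses are not given: they have to be found in the camera images.
- jig: Mitre jig, fixed to the bench: plywood base plate, top 15 mm above the bench, from x = -116 to +100 and y = -88 to +88 mm. Origin on its underside, on the bench. x points to the side with the rail, y to the side with the fence. A dark curved slot and scale ticks under the fence's free end are flush. The grinders' wheels to its left and right rise 0.22 and 0.27 m.
- rail: Fixed guide rail of the jig: aluminium bar 22 x 140 x 28 mm along the jig's y on the base plate, never moves. Origin at the centre of its underside, at jig x = +84, y = -12 mm. Its inner face, towards the middle of the jig, is the plane jig x = +73 mm; its top is 43 mm above the bench, two screw heads stand 5 mm higher.
- corner (a point): Fixed point on the top of the base plate (15 mm above the bench) where the rail's inner face and the inner face of the squared fence would meet: jig x = +73 mm, y = +46 mm. Axes as the jig's. The square's outer corner belongs here.
- fence (a joint): Angle of the swinging fence (rad). 0 = square to the rail; positive = free end swung inwards (jig -y), the corner narrower than 90 degrees. Starts at 0.07 to 0.15; range -0.08 to 0.35. Clamped it does not yield to 10 N; slackened it moves stiffly (0.3 N m, about 3 N at the far end of the square's leg) and stays where it is left.
- lever (a joint): Angle of the clamping lever on its vertical bolt (rad), relative to the fence. Starts at 0 to 0.1 = tight, handle in line with the fence, pointing away from the rail; grows anticlockwise seen from above; 1.57 = a quarter turn, handle pointing inwards square to the fence (jig -y). Friction 0.09 N m (2 N at the handle), stays where it is left. Range -0.05 to 2.4.
- lever_handle (a point): Middle of the orange handle of the clamping lever, 50 mm from the lever's axis, 79 mm above the bench. Its x axis points level along the handle, outwards from the lever's axis. The handle is a round bar 16 mm thick, rising 10 degrees outwards, from 36 to 68 mm from the axis; hub 22 mm in diameter. Nothing higher than the fence's top (43 mm) lies beneath it.
- fence_clamp (a point): Lever's axis on the top of the fence (43 mm above the bench), 138 mm from the fence's pivot; moves with the fence. Axes as the fence bar's.
- fence_pivot (a point): The pivot of the swinging fence, an aluminium bar 174 x 22 x 28 mm on the base plate, top 43 mm above the bench. This point: jig x = +51, y = +57 mm, at the bar's underside; axes of the bar: x along the bar towards the rail (parallel to jig x when square). Its inner face lies at its y = -11 mm; it reaches from x = -158 to +16 mm.
- square_grip (a point): Middle of the diagonal brace of the blue assembly square, 13 mm above its underside (half-way up). Loose, 0.3 kg, 26 mm high, a flat right-angled frame: two legs 120 mm long, 14 mm wide, and a diagonal brace 12 mm thick. Axes of the square: legs run from the corner along -x and -y; this point is at x = y = -54 mm from it. Brace thickness is along (1, 1); 50 mm free on its inner side.
- square_corner (a point): Outer right-angled corner of the square at its underside. Axes as the square's: x and y point outwards from the legs' outer faces; when seated they agree with the jig's x and y.
- tape_measure: Bystander, loose: black and yellow tape measure 64 x 77 x 35 mm; origin at the centre of its underside.
- offcut_a: Bystander, loose: pine offcut 45 x 110 x 21 mm; origin at the centre of its underside.
- offcut_b: Bystander, loose: second pine offcut 45 x 110 x 21 mm; origin at the centre of its underside.

How it is judged (in metres and radians):
On the way, in this order (a step that is already met when the one before it is completed fails the run):
1. the lever is slackened by a quarter turn (1.25 to 1.9 rad) while the fence is still as it was found and the square is still away from the jig's corner (value of joint lever between 1.25 and 1.9 rad and value of joint fence above 0.045 rad and horizontal distance between square_corner and corner above 0.06 m), for 0.2 s.
2. the gripped square lies on the jig's base plate in the corner (contact force between the fingers and square above 3 N and horizontal distance between square_corner and corner below 0.03 m and z of square_corner in the frame of corner below 0.004 m), for 0.2 s.
At the end, for the whole second after the job is handed in: Held in the gripper and pressed on rail and fence with over 1.5 N each, the square lies flat on the jig within 4 mm of the corner, its legs and the fence within 1 degree (0.018 rad) of square to the rail; the lever stands at 1.25 to 1.9 rad (value of joint lever between 1.25 and 1.9 rad and value of joint fence between -0.018 and 0.018 rad and angle between the x axis of square_corner and the x axis of rail, either way round below 0.018 rad and angle between square_corner's own z axis and vertical below 0.035 rad and horizontal distance between square_corner and corner below 0.004 m and z of square_corner in the frame of corner below 0.003 m and contact force between square and rail above 1.5 N and contact force between square and fence above 1.5 N and contact force between the fingers and square above 3 N and linear speed of square below 0.02 m/s); the arm keeps its last pose, push and grip.
It fails at once if the square is rammed against rail or fence with more than 50 N (contact force between square and rail above 50 N or contact force between square and fence above 50 N).
It fails at once if a bystander is shifted by more than 3 cm (distance of any of tape_measure, offcut_a, offcut_b from where it was at the start of the episode above 0.03 m).
It also fails if it takes over 72 s, if anything falls off the work surface, if the arm or the gripper's body presses on something with over 40 N, if the wrist force passes 120 N, or if a joint passes its speed limit or range.

## Working session

There is one attempt and no reset: what is moved stays moved. The work goes in short steps, Python scripts to look and compute and a tool call to move; the robot and the scene stay as the last step left them, time stands still between calls to the robot, and variables do not carry over. Pictures are saved under pics/ and viewed, at most 10 in all, crops included, and the job is handed in when it is done.

Besides the shell and the picture viewer there is one more tool, called after "Emit:" by a JSON object that holds its "api" and its "payload", one argument or row to a line. carry_out: Moves the arm, as the interface text tells. Its arguments: {"type":"object","properties":{"steps":{"type":"array","items":{"type":"number"}},"claw":{"type":"number"},"grip_force":{"type":"number"}},"required":["steps"]}

```bash
mkdir -p pics; cat > h.py <<'E'
import numpy as np, cv2
from station import manip, imaging, finish_job
def grab(n,tag):
    d=imaging.get_image(n); np.savez(f'pics/{tag}.npz',**d)
    cv2.imwrite(f'pics/{tag}.png',d['color'][...,::-1]); return d
def pts(d):
    K=d['camera_matrix'];z=d['range_z'];h,w=z.shape
    u,v=np.meshgrid(np.arange(w),np.arange(h))
    P=np.stack([(u-K[0,2])/K[0,0]*z,-(v-K[1,2])/K[1,1]*z,-z],-1)
    T=d['cam_to_world'];return P@T[:3,:3].T+T[:3,3]
E
python3 - <<'E'
from h import *
a=grab('scene','s1');b=grab('side','b1')
for d in(a,b): print(d['camera_matrix'].round(1).tolist(),d['cam_to_world'].round(3).tolist())
cv2.imwrite('pics/both.png',np.hstack([cv2.resize(a['color'],(800,600))])[...,::-1])
s=manip.state();print(s['tcp_pos'],s['eef_rot'],s['clock'])
E
```

```text
[[491.0, 0.0, 247.7], [0.0, 491.0, 187.2], [0.0, 0.0, 1.0]] [[0.904, 0.246, -0.351, 0.097], [-0.428, 0.498, -0.754, -1.126], [-0.01, 0.831, 0.555, 0.813], [0.0, 0.0, 0.0, 1.0]]
[[491.9, 0.0, 254.9], [0.0, 491.9, 189.8], [0.0, 0.0, 1.0]] [[0.369, 0.806, -0.463, 0.086], [-0.929, 0.315, -0.191, -0.343], [-0.008, 0.501, 0.865, 0.987], [0.0, 0.0, 0.0, 1.0]]
[0.19034989 0.69913845 0.24448508] [[-9.64904670e-01  2.62600297e-01 -2.48243420e-04]
 [ 2.62600381e-01  9.64903640e-01 -1.41609832e-03]
 [-1.32336860e-04 -1.43158870e-03 -9.99998967e-01]] 0.1
```

View pics/both.png

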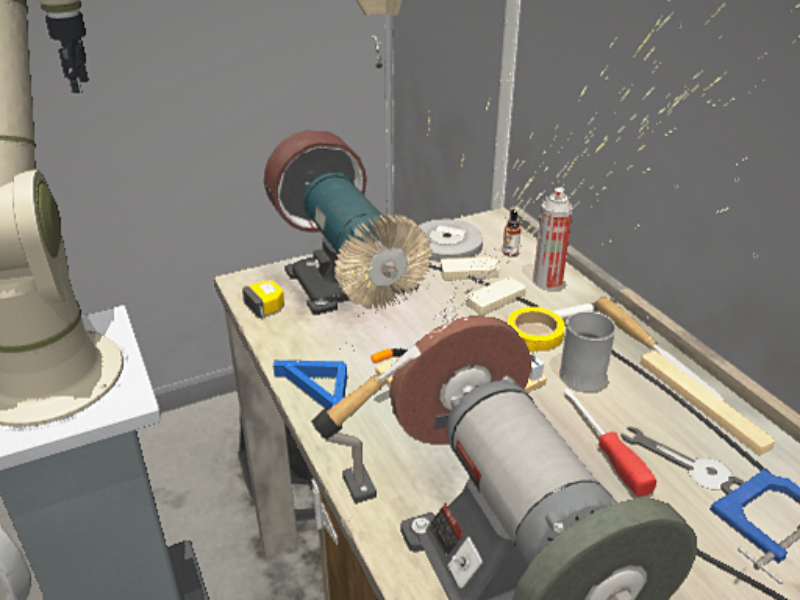

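View pics/b1.png

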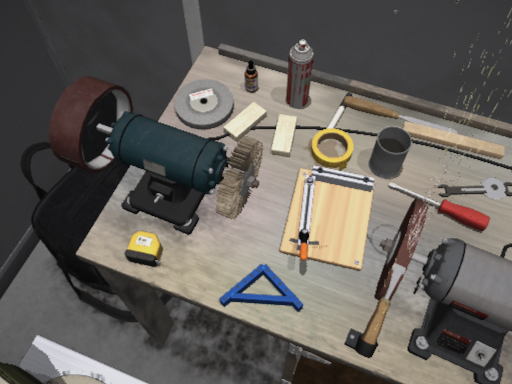

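The side view shows the jig at about (330,215) with the rail at the far edge, the fence along its left side and the orange handle at (304,248). The blue square is in front at (262,290). Next I'll take an enlarged crop and fit from depth.

```bash
python3 - <<'E'
from h import *
d=dict(np.load('pics/b1.npz'));P=pts(d);c=d['color'].astype(int);R,G,B=c[...,0],c[...,1],c[...,2]
cv2.imwrite('pics/crop1.png',cv2.resize(d['color'][150:315,210:410],(800,660),interpolation=cv2.INTER_CUBIC)[:600,:,::-1])
v,u=np.mgrid[:384,:512]
blue=(B>R+60)&(B>G+40)&(u>210)&(u<310)&(v>255)&(v<320)
p=P[blue];print('blue z pct',np.percentile(p[:,2],[5,50,90]))
top=p[p[:,2]>np.percentile(p[:,2],90)-.006][:,:2].astype(np.float32)
a,t=cv2.minEnclosingTriangle(top.reshape(-1,1,2));print('tri',t.reshape(3,2))
o=(R>200)&(G<150)&(G>60)&(B<80)&(u>290)&(u<315)&(v>235)&(v<265)
q=P[o];print('orange',len(q),q.min(0),q.max(0),q.mean(0),np.median(q,0))
# direction
w=q[q[:,2]>.05][:,:2];m=w.mean(0);_,_,V=np.linalg.svd(w-m);print('handle',m,V[0],w@V[0]-m@V[0] if len(w)<5 else ((w-m)@V[0]).min(),((w-m)@V[0]).max())
for (x,y) in[(300,170),(375,182),(358,265),(285,250),(312,169),(372,179),(308,180),(303,200)]: print((x,y),P[y,x].round(4))
E
```

```text
blue z pct [0.02290835 0.02651253 0.02885567]
tri [[ 0.4694126  -0.30734923]
 [ 0.08583339 -0.34278333]
 [ 0.40942243 -0.10783145]]
orange 85 [ 0.0858334  -0.34278333  0.0816359 ] [ 0.49077428 -0.27636513  0.98675087] [ 0.46922563 -0.28477172  0.09673698] [ 0.47368767 -0.28415797  0.08643208]
handle [ 0.46922563 -0.28477172] [-0.98803504 -0.15422954] -0.022395377171180807 0.38775206619690467
(300, 170) [ 0.694  -0.2062  0.015 ]
(375, 182) [ 7.354e-01 -3.778e-01  4.000e-04]
(358, 265) [ 0.5138 -0.3957  0.019 ]
(285, 250) [ 0.4899 -0.2426  0.019 ]
(312, 169) [ 0.6906 -0.2343  0.0404]
(372, 179) [ 0.7128 -0.368   0.0426]
(308, 180) [ 0.6561 -0.2358  0.046 ]
(303, 200) [ 0.6055 -0.2415  0.0428]
```

View pics/crop1.png

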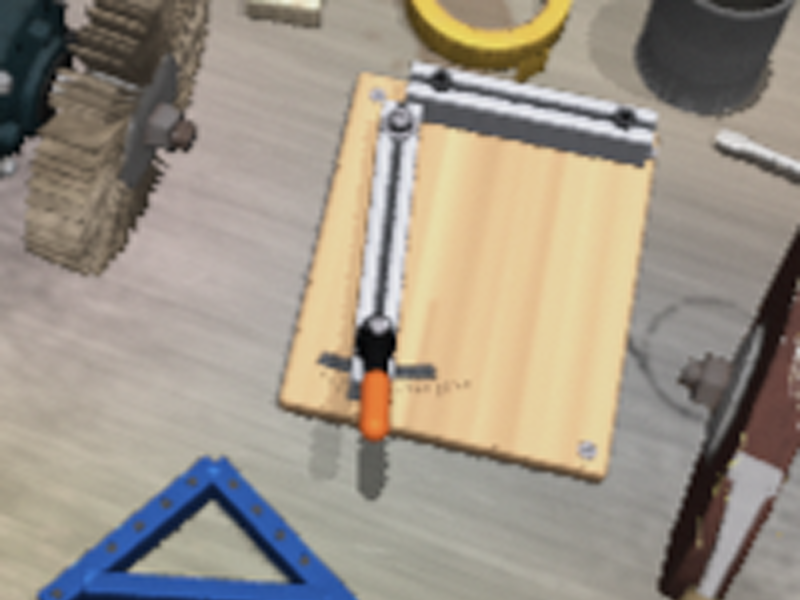

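```bash
cat > fit.py <<'E'
from h import *
from scipy.optimize import least_squares
def ray(d,u,v,z):
    K=d['camera_matrix'];T=d['cam_to_world']
    r=T[:3,:3]@np.array([(u-K[0,2])/K[0,0],-(v-K[1,2])/K[1,1],-1]);o=T[:3,3]
    return (o+r*(z-o[2])/r[2])[:2]
def rot(a): return np.array([[np.cos(a),-np.sin(a)],[np.sin(a),np.cos(a)]])
def fit2(J,W):
    f=lambda s:((J@rot(s[2]).T+s[:2])-W).ravel()
    best=min((least_squares(f,[*W.mean(0),a]) for a in np.arange(-3,3,1.)),key=lambda r:r.cost)
    return best.x,f(best.x).reshape(-1,2)
segs=np.array([[[0,-7],[-120,-7]],[[-7,0],[-7,-120]],[[-7,-101],[-101,-7]]])/1e3
def fitsq(p,x0):
    def f(s):
        q=(p-s[:2])@rot(s[2]); D=[]
        for a,b in segs:
            t=np.clip((q-a)@(b-a)/((b-a)@(b-a)),0,1);D.append(np.linalg.norm(q-a-t[:,None]*(b-a),axis=1))
        return np.min(D,0)
    r=least_squares(f,x0,loss='soft_l1',f_scale=.004);return r.x,np.sqrt(np.mean(f(r.x)**2))
E
python3 - <<'E'
from fit import *
d=dict(np.load('pics/b1.npz'));P=pts(d)
cr=lambda x,y:(210+x/4-.4,150+y/4-.4)
W=np.array([ray(d,*cr(360,75),.015),ray(d,*cr(280,405),.015),ray(d,*cr(605,478),.015),ray(d,*cr(411,97),.043),ray(d,*cr(650,140),.043)])
J=np.array([[100,88],[-116,88],[-116,-88],[73,58],[73,-82]])/1e3
s,e=fit2(J,W);print('jig',s[:2],np.degrees(s[2]),'res mm',(e*1e3).round(1).tolist())
piv=s[:2]+rot(s[2])@[.051,.057];cor=s[:2]+rot(s[2])@[.073,.046]
pv=ray(d,*cr(402,118),.045);print('pivot',piv,'seen',pv,'corner',cor)
# fence top points
th=[]
q=(P[...,:2]-piv)@rot(s[2]);m=(P[...,2]>.038)&(P[...,2]<.048)&(q[...,0]<-.01)&(q[...,0]>-.12)&(abs(q[...,1])<.04)
k=np.polyfit(q[m][:,0],q[m][:,1],1);print('fence',np.arctan(k[0]),k[1],m.sum())
c=d['color'].astype(int);R,G,B=c[...,0],c[...,1],c[...,2];v,u=np.mgrid[:384,:512]
o=(R>180)&(G<170)&(G>50)&(B<90)&(u>290)&(u<315)&(v>235)&(v<268)&(P[...,2]>.06)&(P[...,2]<.12)
w=P[o];print('handle',w.mean(0),w.min(0),w.max(0))
th=np.arctan(k[0])
for lv in (0,.05,.1):
  ax=piv+rot(s[2]+th)@[-.138,0];print('pred axis',ax,'handle',ax+rot(s[2]+th+lv)@[-.05,0])
bl=(B>R+60)&(B>G+40)&(u>210)&(u<310)&(v>255)&(v<320)&(P[...,2]>.02)&(P[...,2]<.035)
p=P[bl][:,:2]
r,e=fitsq(p,[p[:,0].max(),p[:,1].mean(),np.radians(-45)]);print('sq',r[:2],np.degrees(r[2]),e,'grip',r[:2]+rot(r[2])@[-.054,-.054])
E
```

```text
jig [ 0.61251951 -0.30330843] 7.77829898095614 res mm [[1.7, 1.2], [0.1, 0.3], [0.6, -2.3], [0.1, 3.4], [-2.5, -2.7]]
pivot [ 0.65533587 -0.23993052] seen [ 0.66066265 -0.23929134] corner [ 0.6786222  -0.24785182]
fence 0.08590131302223361 0.000932507914529534 441
handle [ 0.47441818 -0.28387854  0.08590426] [ 0.45800371 -0.29271043  0.0816359 ] [ 0.49136432 -0.27452792  0.09106048]
pred axis [ 0.52071215 -0.27026949] handle [ 0.47193544 -0.28126187]
pred axis [ 0.52071215 -0.27026949] handle [ 0.47254579 -0.28368595]
pred axis [ 0.52071215 -0.27026949] handle [ 0.47327652 -0.2860765 ]
sq [ 0.44600724 -0.21030257] -27.551867044777815 0.0036972651830292354 grip [ 0.37315347 -0.23320078]
```

```bash
python3 - <<'E'
from fit import *
d=dict(np.load('pics/b1.npz'))
print(ray(d,264,265.5,.026),ray(d,221,300,.026),ray(d,300,306,.026))
o=(d['color']);cv2.imwrite('pics/crop2.png',cv2.resize(o[250:330,205:315],(800,580),interpolation=cv2.INTER_CUBIC)[...,::-1])
E
```

```text
[ 0.43847502 -0.21462729] [ 0.33876919 -0.16098529] [ 0.38506047 -0.3117959 ]
```

View pics/crop2.png

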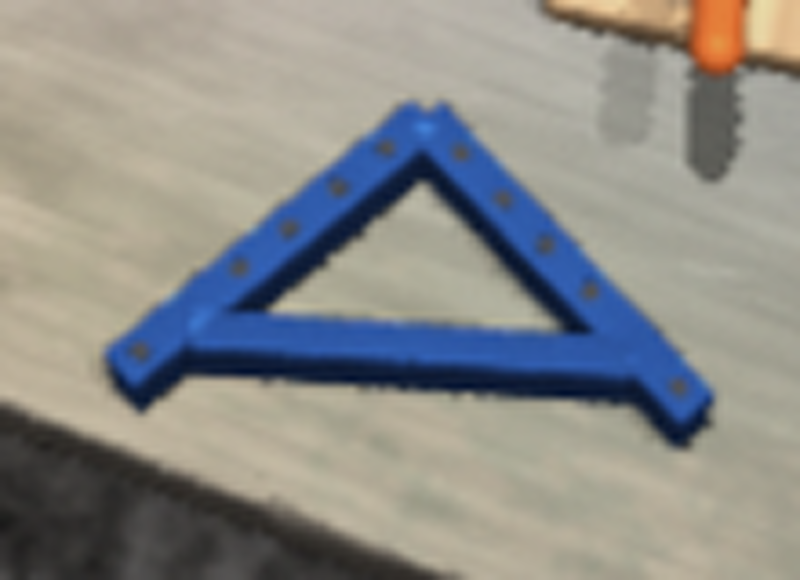

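The right-angled corner is at the top (425,110), and the brace runs along the bottom, with its middle near (420,350). This agrees with the fit (yaw -27.6°). Next I'll check the clearances around the work poses.

```bash
python3 - <<'E'
from fit import *
for n in('b1','s1'):
    d=dict(np.load(f'pics/{n}.npz'));P=pts(d)[d['range_z']>0]
    P=P[(P[:,2]>.09)&(P[:,2]<.4)&(P[:,0]>.3)&(P[:,0]<.85)&(P[:,1]>-.6)&(P[:,1]<.5)]
    H,_,_=np.histogram2d(P[:,0],P[:,1],bins=[np.arange(.3,.9,.05),np.arange(-.6,.51,.05)])
    M=np.zeros_like(H)
    for x,y,z in P:
        i,j=int((x-.3)/.05+1e-9),int((y+.6)/.05+1e-9)
        if i<M.shape[0] and j<M.shape[1]: M[i,j]=max(M[i,j],z)
    print(n);print((M*100).astype(int))
    for nm,c in(('lev',(.473,-.284)),('leverend',(.527,-.33)),('sq',(.373,-.233)),('seat',(.632,-.309))):
        D=np.hypot(P[:,0]-c[0],P[:,1]-c[1]);i=D.argsort()[:300];i=i[np.abs(P[i,2]-.085)>.01] if nm.startswith('l') else i
        print(nm,D[i[0]].round(3),P[i[0]].round(3))
E
```

```text
b1
[[ 0  0 33 33  0  0  0  0  0  0  0  0  0  0  0  0  0  0  0  0  0  0]
 [ 0  0 19 34  0  0  0  0  0  0  0  0  0  0  0  0  0  0  0  0  0  0]
 [15 14 23 33  0  0  0  0  0  0  0  0  0  0  0  0  0  0  0  0  0  0]
 [20 20 39 30  0  0  9  0  0 19 18  0  0  0  0  0 20 20  0  0  0  0]
 [20 20 39 33  0  0  0  0  0 21 21 18 18 18 18 18 23 22  0  0  0  0]
 [18 18 38 39  0  0  0  0 14 21 21 18 18 18 18 23 23 23  0  0  0  0]
 [ 0  0 39 37  0  0  0  0  0 20 20 16 16 17 17 21 22 22  0  0  0  0]
 [ 0 33 39 39  0  0  0  0  0  0  0  0  0  0  0 17 18 18  0  0  0  0]
 [ 0  0  0  0 10  0  0  0  0  0  0  0  0  0  0  0  0  0  0  0  0  0]
 [ 0  0  0 39 10 10  0  0  0  0  0  0  0  0  0  0  0  0  0  0  0  0]
 [ 0  0  0 10 10  0  0  0  0  0  0  0  0  0  0  0  0  0  0  0  0  0]
 [ 0  0  0  0  0  0  0  0  0  0  0  0  0  0  0  0  0  0  0  0  0  0]]
lev 0.136 [ 0.512 -0.415  0.141]
leverend 0.085 [ 0.518 -0.415  0.134]
sq 0.104 [ 0.464 -0.284  0.09 ]
seat 0.11 [ 0.612 -0.418  0.375]
s1
[[ 0  0 26 33  0  0  0  0  0  0  0  0  0  0  0  0  0  0  0  0  0  0]
 [ 0  0 19 33  0  0  0  0  0  0  0  0  0  0  0  0  0  0  0  0  0  0]
 [15  0 23 27  0  0  0  0  0  0  0  0  0  0  0  0  0  0  0  0  0  0]
 [20 20 39 30  0  0  9  0  0 18 18  0  0  0  0 19 20 20  0  0  0  0]
 [20 20 39 39  0  0  0  0  0 21 21 18 18 18 18 22 22 22  0  0  0  0]
 [18 18 37 38  0  0  0  0 14 21 21 18 18 18 18 22 23 23  0  0  0  0]
 [ 0  0 39 37  0  0  0  0  0 20 19  0 16 17 17 22 22 22  0  0  0  0]
 [ 0 34 39  0  0  0  0  0  0  0  0  0  0  0  0 17 17  0  0  0  0  0]
 [ 0  0 34 39  0  0  0  0  0  0  0  0  0  0  0  0  0  0  0  0  0  0]
 [ 0  0  0 39 10 10  0  0  0  0  0  0  0  0  0  0  0  0  0  0  0  0]
 [ 0 36  0 10 10 10  0  0  0  0  0  0  0  0  0  0  0  0  0  0  0  0]
 [ 0  0  0  0  0  0  0  0  0  0  0  0  0  0  0  0  0  0  0  0  0  0]]
lev 0.151 [ 0.552 -0.156  0.135]
leverend 0.103 [ 0.545 -0.431  0.305]
sq 0.108 [ 0.466 -0.287  0.091]
seat 0.106 [ 0.618 -0.414  0.376]
```

Emit:
{"api": "carry_out", "payload": {
  "steps": [0,0,-0.5,0,0,0.1,0,0,-1,0,0,0.2,0,0,-1,0,0,0.25,0,0,-1,0,0,0.3,0,0,-1,0,0,0.35,0,0,-1,0,0,0.4154,0,0,-1,0,0,0.4154,0,0,-1,0,0,0.4154],
  "claw": 30,
  "grip_force": 40
}}

```text
clock: 1.1
tcp_pos: [0.1901, 0.6995, 0.3447]
eef_rot: [[-0.002, 1.0, 0.0], [1.0, 0.002, -0.001], [-0.001, 0.0, -1.0]]
contact_force: [0.1, 1.0, 0.1]
width: 0.0301
gripper_force: 0.0
```

Emit:
{"api": "carry_out", "payload": {
  "steps": [-0.5,0.5,0,0,0,0,-1,1,0,0,0,0,-1,1,0,0,0,0]
}}

```text
clock: 1.48
tcp_pos: [0.2947, 0.5958, 0.3459]
eef_rot: [[0.002, 1.0, 0.002], [1.0, -0.002, -0.001], [-0.001, 0.002, -1.0]]
contact_force: [-0.9, 0.7, 0.5]
width: 0.03
gripper_force: 0.0
```

Emit:
{"api": "carry_out", "payload": {
  "steps": [-0.5,0.5,0,0,0,0,-1,1,0,0,0,0,-1,1,0,0,0,0]
}}

```text
clock: 1.85
tcp_pos: [0.3937, 0.4962, 0.3458]
eef_rot: [[0.002, 1.0, 0.001], [1.0, -0.002, -0.001], [-0.001, 0.001, -1.0]]
contact_force: [-0.9, 0.9, -0.8]
width: 0.0299
gripper_force: 0.0
```

Emit:
{"api": "carry_out", "payload": {
  "steps": [-0.5,0.4,0,0,0,0,-1,0.8,0,0,0,0,-1,0.8,0,0,0,0]
}}

```text
clock: 2.22
tcp_pos: [0.4735, 0.3956, 0.3458]
eef_rot: [[0.004, 1.0, 0.002], [1.0, -0.004, -0.001], [-0.001, 0.002, -1.0]]
contact_force: [-1.1, 1.4, 0.2]
width: 0.0301
gripper_force: 0.0
```

Emit:
{"api": "carry_out", "payload": {
  "steps": [-0.5,0.15,0,0,0,0,-1,0.3,0,0,0,0,-1,0.3,0,0,0,0]
}}

```text
clock: 2.6
tcp_pos: [0.5013, 0.2967, 0.3458]
eef_rot: [[0.002, 1.0, 0.001], [1.0, -0.002, -0.0], [-0.0, 0.001, -1.0]]
contact_force: [0.7, 0.6, -0.1]
width: 0.0298
gripper_force: 0.0
```

Emit:
{"api": "carry_out", "payload": {
  "steps": [-0.5,0,0,0,0,0,-1,0,0,0,0,0,-1,0,0,0,0,0]
}}

```text
clock: 2.98
tcp_pos: [0.5003, 0.1977, 0.3457]
eef_rot: [[0.001, 1.0, 0.0], [1.0, -0.001, 0.0], [0.0, 0.0, -1.0]]
contact_force: [0.1, 0.8, 0.9]
width: 0.0299
gripper_force: 0.0
```

Emit:
{"api": "carry_out", "payload": {
  "steps": [-0.5,0,0,0,0,0,-1,0,0,0,0,0,-1,0,0,0,0,0]
}}

```text
clock: 3.35
tcp_pos: [0.5006, 0.0984, 0.3456]
eef_rot: [[0.001, 1.0, 0.001], [1.0, -0.001, 0.0], [0.0, 0.001, -1.0]]
contact_force: [0.0, -0.0, 0.6]
width: 0.0304
gripper_force: 0.0
```

Emit:
{"api": "carry_out", "payload": {
  "steps": [-0.5,0,0,0,0,0,-1,0,0,0,0,0,-1,0,0,0,0,0]
}}

```text
clock: 3.72
tcp_pos: [0.501, -0.0013, 0.3456]
eef_rot: [[0.002, 1.0, 0.001], [1.0, -0.002, -0.0], [-0.0, 0.001, -1.0]]
contact_force: [-0.1, 0.4, 0.1]
width: 0.0296
gripper_force: 0.0
```

Emit:
{"api": "carry_out", "payload": {
  "steps": [-0.5,0,0,0,0,0,-1,0,0,0,0,0,-1,0,0,0,0,0]
}}

```text
clock: 4.1
tcp_pos: [0.5013, -0.1012, 0.3454]
eef_rot: [[0.001, 1.0, 0.001], [1.0, -0.001, -0.001], [-0.001, 0.001, -1.0]]
contact_force: [0.3, 1.5, 0.5]
width: 0.0302
gripper_force: 0.0
```

Emit:
{"api": "carry_out", "payload": {
  "steps": [-0.5,0,0,0,0,0,-1,0,0,0,0,0,-1,0,0,0,0,0]
}}

```text
clock: 4.47
tcp_pos: [0.5015, -0.2011, 0.3452]
eef_rot: [[0.001, 1.0, 0.0], [1.0, -0.001, -0.001], [-0.001, 0.0, -1.0]]
contact_force: [-0.4, 0.9, -1.1]
width: 0.0299
gripper_force: 0.0
```

Emit:
{"api": "carry_out", "payload": {
  "steps": [-0.4,-0.14,0.2,0,0,0.06,-0.83,-0.28,0.5,0,0,0.12,-0.83,-0.28,1,0,0,0.18,-0.83,-0.28,1,0,0,0.24,-0.83,-0.28,1,0,0,0.3,-0.83,-0.28,1,0,0,0.36,-0.83,-0.28,1,0,0,0.407,-0.83,-0.28,1,0,0,0.407,-0.83,-0.28,1,0,0,0.407],
  "claw": 44
}}

```text
clock: 5.6
tcp_pos: [0.4736, -0.2817, 0.245]
eef_rot: [[0.956, 0.294, -0.0], [0.294, -0.956, 0.001], [0.0, -0.001, -1.0]]
contact_force: [0.4, 0.6, 0.9]
width: 0.044
gripper_force: 0.0
```

```bash
python3 - <<'E'
from fit import *
d=grab('wrist','w1');s=manip.state();print(s['tcp_pos'],s['eef_rot'][:,0],s['q'],d['camera_matrix'],d['cam_to_world'].round(3))
E
```

```text
[ 0.47322253 -0.28222013  0.24509408] [9.56288514e-01 2.92424734e-01 2.29054583e-04] [ -9.30333706  30.18499235  51.30819979 116.5868182  -31.85229793
  48.12292003 -12.5823436 ] [[297.31863964   0.         258.36579598]
 [  0.         297.31863964 191.64594581]
 [  0.           0.           1.        ]] [[ 0.295  0.923  0.248  0.537]
 [-0.956  0.284  0.077 -0.262]
 [ 0.    -0.259  0.966  0.374]
 [ 0.     0.     0.     1.   ]]
```

View pics/w1.png

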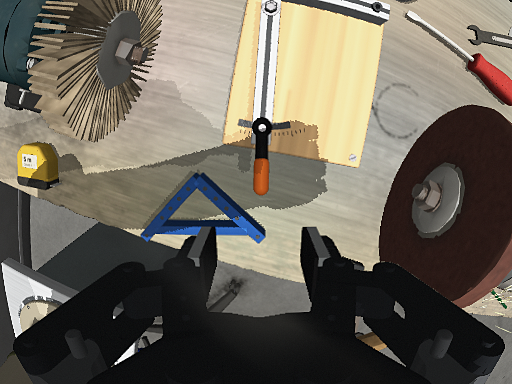

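The wrist view shows the handle centred between the fingers, from (261,160) to (261,192). It lines up with tool x, and the axis is at (262,127). Descending to straddle it.

Emit:
{"api": "carry_out", "payload": {
  "steps": [0,0.02,0.5,0,0,0,0,0.02,1,0,0,0,0,0.02,1,0,0,0]
}}

```text
clock: 6.02
tcp_pos: [0.4717, -0.2842, 0.1432]
eef_rot: [[0.957, 0.289, -0.004], [0.289, -0.957, 0.003], [-0.003, -0.004, -1.0]]
contact_force: [-0.3, 1.1, 0.2]
width: 0.0442
gripper_force: 0.0
```

Emit:
{"api": "carry_out", "payload": {
  "steps": [0,0,0.3,0,0,0,0,0,0.55,0,0,0,0,0,0.75,0,0,0,0,0,0.75,0,0,0]
}}

```text
clock: 6.52
tcp_pos: [0.4735, -0.2856, 0.0712]
eef_rot: [[0.957, 0.289, 0.001], [0.289, -0.957, 0.0], [0.001, -0.0, -1.0]]
contact_force: [0.5, 0.4, 0.3]
width: 0.0439
gripper_force: 0.0
```

Emit:
{"api": "carry_out", "payload": {
  "steps": [0,0,0,0,0,0,0,0,0,0,0,0,0,0,0,0,0,0],
  "claw": 24
}}

```text
clock: 6.9
tcp_pos: [0.4734, -0.2854, 0.071]
eef_rot: [[0.958, 0.288, 0.001], [0.288, -0.958, -0.0], [0.001, 0.001, -1.0]]
contact_force: [0.5, 1.4, 0.4]
width: 0.0239
gripper_force: 0.0
```

```bash
python3 - <<'E'
from fit import *
s=manip.state();t=s['tcp_pos'][:2];a=np.arctan2(s['eef_rot'][1,0],s['eef_rot'][0,0]);X=s['eef_rot'][:2,0]
ax=t+.05*X;print(s['tcp_pos'],np.degrees(a),s['contact_force'],s['gripper_force'],'axis by tool',ax,'pred .5207,-.2703')
ax=(ax+np.array([.5207,-.2703]))/2
r0=t-ax
R=s['eef_rot'][:2,:2]
for k in range(1,11):
    g=np.radians(9.7*k); n=ax+rot(g)@r0
    print((R.T@(n-t)*10).round(3),(-np.degrees(g)/180).round(3))
E
```

```text
[ 0.47340912 -0.28542837  0.07101025] 16.75954081792123 [0.47094282 1.37889291 0.39427022] 0.0 axis by tool [ 0.52128527 -0.27101059] pred .5207,-.2703
[0.008 0.084] -0.054
[0.03  0.165] -0.108
[0.065 0.242] -0.162
[0.113 0.311] -0.216
[0.171 0.372] -0.269
[0.239 0.421] -0.323
[0.315 0.459] -0.377
[0.395 0.483] -0.431
[0.479 0.494] -0.485
[0.563 0.49 ] -0.539
```

Emit:
{"api": "carry_out", "payload": {
  "steps": [0.01,0.08,0,0,0,-0.054,0.03,0.165,0,0,0,-0.108,0.065,0.24,0,0,0,-0.162,0.115,0.31,0,0,0,-0.216,0.17,0.37,0,0,0,-0.27,0.24,0.42,0,0,0,-0.323,0.315,0.46,0,0,0,-0.377,0.395,0.483,0,0,0,-0.431,0.48,0.494,0,0,0,-0.485,0.52,0.492,0,0,0,-0.51,0.52,0.492,0,0,0,-0.51]
}}

```text
clock: 8.28
tcp_pos: [0.5369, -0.3178, 0.0705]
eef_rot: [[-0.317, 0.948, 0.0], [0.948, 0.317, -0.0], [-0.0, 0.0, -1.0]]
contact_force: [-0.4, -0.9, -0.1]
width: 0.0242
gripper_force: 0.0
```

Emit:
{"api": "carry_out", "payload": {
  "steps": [0,0,0,0,0,0,0,0,0,0,0,0,0,0,0,0,0,0],
  "claw": 44
}}

```text
clock: 8.65
tcp_pos: [0.537, -0.3174, 0.0703]
eef_rot: [[-0.318, 0.948, -0.0], [0.948, 0.318, 0.0], [0.0, -0.0, -1.0]]
contact_force: [-0.9, -0.4, 0.3]
width: 0.0439
gripper_force: 0.0
```

Emit:
{"api": "carry_out", "payload": {
  "steps": [0,0,-0.3,0,0,0,0,0,-0.8,0,0,0,0,0,-1,0,0,0,0,0,-1,0,0,0]
}}

```text
clock: 9.15
tcp_pos: [0.5377, -0.3179, 0.172]
eef_rot: [[-0.318, 0.948, 0.003], [0.948, 0.318, -0.001], [-0.002, 0.002, -1.0]]
contact_force: [-0.6, -0.4, -0.1]
width: 0.0439
gripper_force: 0.0
```

```bash
python3 - <<'E'
from fit import *
d=grab('wrist','w2');s=manip.state();print(s['tcp_pos'],s['eef_rot'][:,0],s['q'].round(1))
e=grab('side','b2')
cv2.imwrite('pics/v2.png',np.hstack([cv2.resize(d['color'],(400,300)),cv2.resize(e['color'][130:330,200:420],(400,300))])[...,::-1])
E
```

```text
[ 0.53720803 -0.31736886  0.17068871] [-3.18041863e-01  9.48076447e-01 -6.50974269e-04] [ 14.8  33.2  16.  109.9 -14.   38.6  57.8]
```

View pics/v2.png

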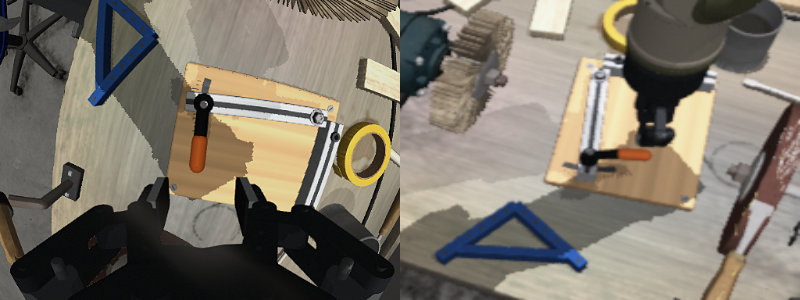

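The lever now points inwards, square to the fence (wrist half: axis (204,102), handle tip (197,168)). The fence hasn't visibly moved. Next I'll measure the angles and refine the square.

```bash
cat >> fit.py <<'E'
def wpts(d):
    K=d['camera_matrix'];z=d['range_z'];h,w=z.shape
    u,v=np.meshgrid(np.arange(w),np.arange(h));x=(u-K[0,2])/K[0,0];y=(v-K[1,2])/K[1,1];r=np.hypot(x,y)+1e-9
    k=np.tan(np.minimum(r,1.4))/r
    T=d['cam_to_world'];return np.stack([x*k*z,-y*k*z,-z],-1)@T[:3,:3].T+T[:3,3]
def measure(d,P,j=np.array([.6125,-.3033]),yaw=np.radians(7.8)):
    c=d['color'].astype(int);R,G,B=c[...,0],c[...,1],c[...,2]
    ok=(d['range_z']>0);q=(P[...,:2]-j)@rot(yaw);z=P[...,2]
    hi=ok&(z>.038)&(z<.047)&(abs(R-B)<40)
    m=hi&(abs(q[...,0]-.084)<.02)&(abs(q[...,1]+.012)<.065)
    if m.sum()>30:
        k=np.polyfit(q[m][:,1],q[m][:,0],1);print('rail yaw',np.degrees(yaw-np.arctan(k[0])),'centre x at y-.012 (84):',np.polyval(k,-.012),m.sum())
    m=hi&(q[...,0]>-.06)&(q[...,0]<.04)&(abs(q[...,1]-.05)<.025)
    if m.sum()>30:
        k=np.polyfit(q[m][:,0],q[m][:,1],1);print('fence',np.arctan(k[0]),'at pivot (57):',np.polyval(k,.051),m.sum());th=np.arctan(k[0])
        ax=np.array([.051-.138,np.polyval(k,.051-.138)])
        o=ok&(R>180)&(G<170)&(G>40)&(B<90)&(z>.06)&(z<.12)&(np.linalg.norm(q-ax,axis=-1)<.09)
        if o.sum()>20:
            h=q[o].mean(0)-ax;print('lever',(np.arctan2(h[1],h[0])-np.pi-th)%6.283,np.linalg.norm(h))
    bl=ok&(B>R+60)&(B>G+40)&(z>.018)&(z<.06)&(P[...,0]>.25)&(P[...,0]<.8)&(P[...,1]<-.08)&(P[...,1]>-.4)
    return P[bl]
E
python3 - <<'E'
from fit import *
for n,f in(('w1',wpts),('w2',wpts),('b1',pts),('b2',pts)):
    d=dict(np.load(f'pics/{n}.npz'));print(n);p=measure(d,f(d))
    p=p[p[:,2]<.035];r,e=fitsq(p[:,:2],[.445,-.21,-.48]);print('sq',r[:2].round(4),np.degrees(r[2]),e,len(p),'grip',(r[:2]+rot(r[2])@[-.054,-.054]).round(4))
E
```

```text
w1
rail yaw 14.808170838292327 centre x at y-.012 (84): 0.07785331886678509 676
fence 0.08947476632159304 at pivot (57): 0.0570963498733085 1703
lever 0.07781724811121915 0.044957653019346434
sq [ 0.4495 -0.2099] -27.366037916362846 0.003629839896636805 2023 grip [ 0.3767 -0.2331]
w2
rail yaw 9.041095681795392 centre x at y-.012 (84): 0.0848994796347345 1986
fence 0.09080317912911953 at pivot (57): 0.057401267768430186 2569
sq [ 0.4488 -0.2095] -27.02647060842766 0.0034589048444015193 2729 grip [ 0.3761 -0.2331]
b1
rail yaw 7.570999136353458 centre x at y-.012 (84): 0.083371700375306 490
fence 0.08784207493982514 at pivot (57): 0.05778744605172918 383
lever 0.07280552254218975 0.04778517845569497
sq [ 0.446  -0.2104] -27.558499976939743 0.0036969396471632173 1006 grip [ 0.3731 -0.2333]
b2
rail yaw 8.241495396904227 centre x at y-.012 (84): 0.08151972445390822 94
fence 0.0953156995474105 at pivot (57): 0.058112517148117424 388
sq [ 0.4461 -0.2106] -27.530179182074956 0.003455577454059798 838 grip [ 0.3733 -0.2335]
```

```bash
python3 - <<'E'
from fit import *
j=np.array([.6125,-.3033]);yaw=np.radians(7.8)
for n,f in(('w2',wpts),('b2',pts)):
    d=dict(np.load(f'pics/{n}.npz'));P=f(d);c=d['color'].astype(int);R,G,B=c[...,0],c[...,1],c[...,2]
    q=(P[...,:2]-j)@rot(yaw);z=P[...,2];ax=np.array([.051,.057])+rot(.09)@[-.138,0]
    o=(R>110)&(R>G+50)&(G>B)&(z>.06)&(z<.12)&(np.linalg.norm(q-ax,axis=-1)<.09)
    h=q[o].mean(0)-ax;print(o.sum(),'lever',(np.arctan2(h[1],h[0])-np.pi-.09)%6.283,np.linalg.norm(h))
    m=(d['range_z']>0)&(z>.040)&(z<.0455)&(abs(q[...,0]-.084)<.014)&(abs(q[...,1]+.02)<.05)
    w=q[m];k=np.polyfit(w[:,1],w[:,0],1);print('yaw',7.8-np.degrees(np.arctan(k[0])),k[1],m.sum(),w.min(0),w.max(0))
E
```

```text
782 lever 1.6297518548027545 0.0470397497876848
yaw 7.986885852603935 0.08558297728952848 1519 [ 0.07499981 -0.0622273 ] [0.09794061 0.02993971]
125 lever 1.5431130143137386 0.04781192051993291
yaw 80.50165274464882 -0.14055047032731602 7 [ 0.07298679 -0.06963266] [ 0.08560666 -0.06615404]
```

Emit:
{"api": "carry_out", "payload": {
  "steps": [0.33,-0.32,0,0,0,0.005,0.66,-0.64,0,0,0,0.005,0.66,-0.64,0,0,0,0.005]
}}

```text
clock: 9.62
tcp_pos: [0.4515, -0.2734, 0.1691]
eef_rot: [[-0.302, 0.953, -0.005], [0.953, 0.302, 0.003], [0.004, -0.004, -1.0]]
contact_force: [1.1, 0.1, -0.2]
width: 0.0441
gripper_force: 0.0
```

Emit:
{"api": "carry_out", "payload": {
  "steps": [0.33,-0.32,0,0,0,0,0.65,-0.64,0,0,0,0,0.65,-0.64,0,0,0,0,0.65,-0.64,0,0,0,0]
}}

```text
clock: 10.12
tcp_pos: [0.3759, -0.2333, 0.1701]
eef_rot: [[-0.303, 0.953, 0.001], [0.953, 0.303, -0.001], [-0.001, 0.0, -1.0]]
contact_force: [0.5, -0.2, -0.4]
width: 0.0439
gripper_force: 0.0
```

```bash
python3 - <<'E'
from fit import *
d=grab('side','b3');s=manip.state();print(s['tcp_pos'],s['eef_rot'].round(4).tolist(),s['q'].round(1))
p=measure(d,pts(d));p=p[p[:,2]<.035];r,e=fitsq(p[:,:2],[.445,-.21,-.48]);print(r,e,len(p))
E
```

```text
[ 0.37610887 -0.23342385  0.1700593 ] [[-0.3032, 0.9529, 0.0008], [0.9529, 0.3032, -0.0007], [-0.0009, 0.0006, -1.0]] [ 12.9  23.2  15.6 132.6 -14.1  25.7  57.8]
rail yaw 7.764166768635626 centre x at y-.012 (84): 0.08324720685723579 498
fence -0.009257862757150648 at pivot (57): 0.04867749861090512 231
lever 1.6493309221952996 0.05299510425500929
[ 0.44632646 -0.2106268  -0.48129137] 0.0033762335583246163 690
```

Emit:
{"api": "carry_out", "payload": {
  "steps": [0,0,0.4,0,0,0,0,0,0.8,0,0,0,0,0,1,0,0,0]
}}

```text
clock: 10.55
tcp_pos: [0.3755, -0.2331, 0.0681]
eef_rot: [[-0.303, 0.953, -0.001], [0.953, 0.303, 0.001], [0.001, -0.001, -1.0]]
contact_force: [-0.3, -0.7, 0.3]
width: 0.0439
gripper_force: 0.0
```

Emit:
{"api": "carry_out", "payload": {
  "steps": [0,0,0.3,0,0,0,0,0,0.45,0,0,0,0,0,0.52,0,0,0,0,0,0.52,0,0,0]
}}

```text
clock: 11.05
tcp_pos: [0.3787, -0.2351, 0.0213]
eef_rot: [[-0.303, 0.953, -0.007], [0.953, 0.303, 0.004], [0.006, -0.006, -1.0]]
contact_force: [0.7, 0.5, -0.3]
width: 0.044
gripper_force: 0.0
```

Emit:
{"api": "carry_out", "payload": {
  "steps": [0,0,0,0,0,0,0,0,0,0,0,0,0,0,0,0,0,0,0,0,0,0,0,0,0,0,0,0,0,0],
  "claw": 0,
  "grip_force": 50
}}

```text
clock: 11.68
tcp_pos: [0.378, -0.2348, 0.0229]
eef_rot: [[-0.302, 0.953, -0.006], [0.953, 0.302, 0.004], [0.005, -0.004, -1.0]]
contact_force: [0.1, 0.9, 7.1]
width: 0.0107
gripper_force: 49.8
```

Emit:
{"api": "carry_out", "payload": {
  "steps": [0,0,-0.15,0,0,0,0,0,-0.4,0,0,0,0,0,-0.7,0,0,0,0,0,-1,0,0,0,0,0,-1,0,0,0]
}}

```text
clock: 12.3
tcp_pos: [0.3791, -0.235, 0.1237]
eef_rot: [[-0.304, 0.953, -0.004], [0.953, 0.304, 0.003], [0.004, -0.003, -1.0]]
contact_force: [0.0, 0.1, -1.8]
width: 0.0108
gripper_force: 49.1
```

Emit:
{"api": "carry_out", "payload": {
  "steps": [0,0,-0.3,0,0,0,0,0,-0.5,0,0,0,0,0,-0.5,0,0,0,0,0,-0.5,0,0,0]
}}

```text
clock: 12.8
tcp_pos: [0.3785, -0.2348, 0.1715]
eef_rot: [[-0.303, 0.953, -0.007], [0.953, 0.303, 0.005], [0.007, -0.006, -1.0]]
contact_force: [0.2, -0.2, -1.9]
width: 0.0107
gripper_force: 49.2
```

```bash
cat > sq.py <<'E'
from fit import *
def look(tag,zlo,zhi,guess):
    # square pose relative to tool, and from both cams
    s=manip.state();print('tcp',s['tcp_pos'].round(4),'x ang',np.degrees(np.arctan2(s['eef_rot'][1,0],s['eef_rot'][0,0])).round(2),s['eef_rot'][:,2].round(4),'F',s['contact_force'].round(1),'M',s['moment'].round(2),s['width'],s['gripper_force'])
    for n,f in(('wrist',wpts),('side',pts)):
        d=grab(n,tag+n[0]);P=f(d);c=d['color'].astype(int);R,G,B=c[...,0],c[...,1],c[...,2]
        m=(d['range_z']>0)&(B>R+45)&(B>G+30)&(np.hypot(P[...,0]-guess[0],P[...,1]-guess[1])<.17)&(P[...,2]>zlo)&(P[...,2]<zhi)
        if m.sum()<80: print(n,'few',m.sum());continue
        p=P[m];A=np.c_[p[:,:2],np.ones(len(p))];med=np.median(p[:,2]);k=abs(p[:,2]-med)<.008
        w=np.linalg.lstsq(A[k],p[k,2],rcond=None)[0]
        r,e=fitsq(p[:,:2],guess);g=r[:2]+rot(r[2])@[-.054,-.054]
        print(n,'corner',r[:2].round(4),'yaw',np.degrees(r[2]).round(2),'rms',e.round(4),len(p),'grip',g.round(4),'z med',med.round(4),'slope',w[:2].round(3))
E
python3 - <<'E'
from sq import *
look('g',.13,.2,[.446,-.21,-.48])
d=dict(np.load('pics/gs.npz'));measure(d,pts(d))
cv2.imwrite('pics/v3.png',np.load('pics/gw.npz')['color'][...,::-1])
E
```

```text
tcp [ 0.3785 -0.2348  0.1715] x ang 107.66 [-0.0074  0.0047 -1.    ] F [ 0.2 -0.2 -1.9] M [-0.07 -0.01  0.01] 0.01072519818867071 49.23295319080353
wrist corner [ 0.4505 -0.2076] yaw -27.29 rms 0.0036 11821 grip [ 0.3777 -0.2309] z med 0.1752 slope [-0.005 -0.002]
side corner [ 0.4477 -0.2112] yaw -27.7 rms 0.0036 793 grip [ 0.3748 -0.2339] z med 0.1748 slope [0.018 0.007]
rail yaw 7.929944995217645 centre x at y-.012 (84): 0.08326010448201669 497
fence 0.035056097634936174 at pivot (57): 0.051390705032694974 256
lever 1.60914261396075 0.049601716208479626
```

View pics/v3.png

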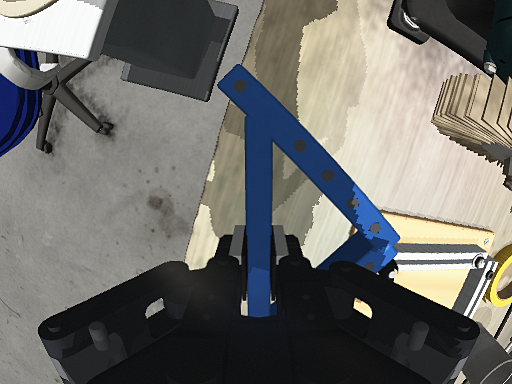

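The square is held flat by the middle of its brace. Carrying it over the jig.

Emit:
{"api": "carry_out", "payload": {
  "steps": [-0.2,0.25,0,0,0,0,-0.42,0.5,0,0,0,0,-0.62,0.75,0,0,0,0,-0.83,1,0,0,0,0,-0.83,1,0,0,0,0]
}}

```text
clock: 13.52
tcp_pos: [0.5009, -0.2847, 0.1702]
eef_rot: [[-0.304, 0.953, -0.007], [0.953, 0.304, 0.003], [0.005, -0.006, -1.0]]
contact_force: [-0.9, 1.0, -3.0]
width: 0.0109
gripper_force: 49.3
```

Emit:
{"api": "carry_out", "payload": {
  "steps": [-0.2,0.25,0,0,0,-0.05,-0.42,0.5,0,0,0,-0.1,-0.62,0.75,0,0,0,-0.15,-0.83,1,0,0,0,-0.195,-0.83,1,0,0,0,-0.195,-0.83,1,0,0,0,-0.195]
}}

```text
clock: 14.28
tcp_pos: [0.6179, -0.3327, 0.1695]
eef_rot: [[-0.794, 0.607, -0.009], [0.607, 0.794, 0.005], [0.01, -0.001, -1.0]]
contact_force: [-1.3, 0.9, -2.2]
width: 0.0108
gripper_force: 49.3
```

```bash
python3 - <<'E'
from sq import *
look('h',.13,.2,[.66,-.27,.13])
d=dict(np.load('pics/hs.npz'));measure(d,pts(d))
d=dict(np.load('pics/hw.npz'));measure(d,wpts(d))
cv2.imwrite('pics/v4.png',np.hstack([cv2.resize(np.load(f'pics/h{k}.npz')['color'],(400,300)) for k in'ws'])[...,::-1])
print(manip.state()['q'].round(1))
E
```

```text
tcp [ 0.6179 -0.3327  0.1695] x ang 142.6 [-0.0087  0.0054 -0.9999] F [-1.3  0.9 -2.2] M [-0.05  0.01 -0.01] 0.010784057161726151 49.2974066734314
wrist corner [ 0.6616 -0.2697] yaw 7.63 rms 0.0036 11725 grip [ 0.6153 -0.3303] z med 0.1732 slope [-0.004  0.001]
side corner [ 0.657  -0.2702] yaw 8.03 rms 0.0035 573 grip [ 0.6111 -0.3312] z med 0.1729 slope [-0.002  0.011]
rail yaw 9.297477779718744 centre x at y-.012 (84): 0.08385965318900922 202
fence 0.08501561291754123 at pivot (57): 0.05759493431628088 391
lever 1.5496470153947062 0.05370459810760325
rail yaw 10.29170687122148 centre x at y-.012 (84): 0.08499277549795242 1548
fence 0.08641076666364678 at pivot (57): 0.05653385985271239 2812
lever 1.6249622324602848 0.049770289402199824
[  3.9  41.4  33.2  99.5 -28.9  48.5 103. ]
```

View pics/v4.png

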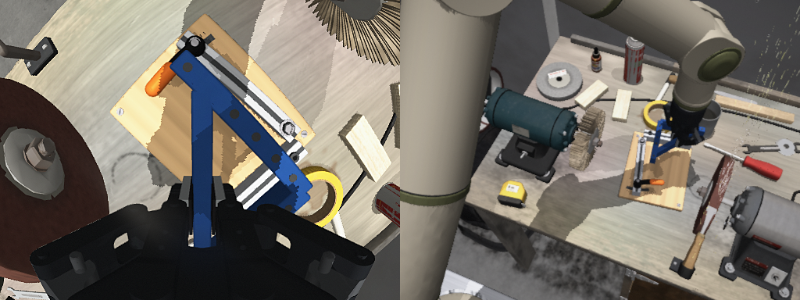

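Emit:
{"api": "carry_out", "payload": {
  "steps": [0,0,0.3,0,0,0,0,0,0.6,0,0,0,0,0,0.9,0,0,0,0,0,1,0,0,0,0,0,1,0,0,0]
}}

```text
clock: 15.0
tcp_pos: [0.6185, -0.3323, 0.0705]
eef_rot: [[-0.796, 0.606, -0.007], [0.606, 0.796, 0.004], [0.009, -0.001, -1.0]]
contact_force: [-0.8, 0.2, -2.2]
width: 0.0108
gripper_force: 49.2
```

Emit:
{"api": "carry_out", "payload": {
  "steps": [0,0,0.1,0,0,0,0,0,0.2,0,0,0,0,0,0.27,0,0,0,0,0,0.27,0,0,0,0,0,0.27,0,0,0]
}}

```text
clock: 15.62
tcp_pos: [0.6189, -0.3326, 0.0437]
eef_rot: [[-0.796, 0.606, -0.006], [0.606, 0.796, 0.004], [0.007, -0.001, -1.0]]
contact_force: [0.1, 1.1, -1.7]
width: 0.0107
gripper_force: 49.3
```

Emit:
{"api": "carry_out", "payload": {
  "steps": [0,0,0.02,0,0,0,0,0,0.04,0,0,0,0,0,0.04,0,0,0,0,0,0.04,0,0,0]
}}

```text
clock: 16.12
tcp_pos: [0.6188, -0.3323, 0.0396]
eef_rot: [[-0.796, 0.605, -0.007], [0.605, 0.796, 0.004], [0.008, -0.001, -1.0]]
contact_force: [-0.3, -0.2, -1.5]
width: 0.011
gripper_force: 49.3
```

Emit:
{"api": "carry_out", "payload": {
  "steps": [0,0,0.015,0,0,0,0,0,0.03,0,0,0,0,0,0.03,0,0,0,0,0,0.03,0,0,0]
}}

```text
clock: 16.62
tcp_pos: [0.6188, -0.3324, 0.0381]
eef_rot: [[-0.796, 0.605, -0.006], [0.605, 0.796, 0.004], [0.007, 0.0, -1.0]]
contact_force: [-2.6, 3.0, 11.5]
width: 0.0106
gripper_force: 51.1
```

```bash
python3 - <<'E'
from sq import *
look('i',.03,.06,[.66,-.27,.13])
d=dict(np.load('pics/iw.npz'));measure(d,wpts(d))
E
```

```text
tcp [ 0.6188 -0.3324  0.0381] x ang 142.74 [-0.0057  0.0045 -1.    ] F [-2.6  3.  11.5] M [ 0.47  0.71 -0.07] 0.01063988967716246 51.128970980644226
wrist corner [ 0.6623 -0.2692] yaw 7.78 rms 0.0036 11705 grip [ 0.6161 -0.33  ] z med 0.0417 slope [ 0.    -0.001]
side corner [ 0.659  -0.2699] yaw 8.08 rms 0.0032 347 grip [ 0.6131 -0.3309] z med 0.0413 slope [0.002 0.005]
rail yaw 11.982446808443765 centre x at y-.012 (84): 0.08516862894397327 1970
fence 0.09039659106533644 at pivot (57): 0.056233727939282885 10407
lever 1.6789033005452918 0.04693526720028789
```

Emit:
{"api": "carry_out", "payload": {
  "steps": [-0.01,0.04,-0.008,0,0,0,-0.02,0.08,-0.008,0,0,0,-0.03,0.12,-0.008,0,0,0,-0.042,0.156,-0.008,0,0,0,-0.042,0.156,-0.008,0,0,0,-0.042,0.156,-0.008,0,0,0]
}}

```text
clock: 17.48
tcp_pos: [0.6319, -0.3234, 0.0381]
eef_rot: [[-0.796, 0.606, -0.006], [0.606, 0.796, 0.003], [0.006, -0.001, -1.0]]
contact_force: [-1.5, -1.4, 6.1]
width: 0.0109
gripper_force: 50.5
```

```bash
python3 - <<'E'
from sq import *
look('j',.03,.06,[.67,-.26,.13])
s=manip.state();f=rot(np.radians(7.8)).T@s['contact_force'][:2];print('jig F',f)
E
```

```text
tcp [ 0.6319 -0.3234  0.0381] x ang 142.72 [-0.0056  0.0026 -1.    ] F [-1.5 -1.4  6.1] M [-0.32  0.48  0.1 ] 0.010931923616236143 50.49336612224579
wrist corner [ 0.6754 -0.2603] yaw 7.8 rms 0.0036 11689 grip [ 0.6292 -0.3212] z med 0.0417 slope [-0.    -0.001]
side corner [ 0.6721 -0.2612] yaw 8.17 rms 0.0033 371 grip [ 0.6264 -0.3224] z med 0.0414 slope [0.    0.002]
jig F [-1.90811845 -1.19643435]
```

Emit:
{"api": "carry_out", "payload": {
  "steps": [-0.01,0.01,0,0,0,0,-0.02,0.02,0,0,0,0,-0.028,0.028,0,0,0,0,-0.028,0.028,0,0,0,0]
}}

```text
clock: 18.08
tcp_pos: [0.635, -0.3228, 0.0381]
eef_rot: [[-0.796, 0.606, -0.007], [0.606, 0.796, 0.003], [0.007, -0.002, -1.0]]
contact_force: [-5.0, -0.3, 7.7]
width: 0.0105
gripper_force: 50.8
```

Emit:
{"api": "carry_out", "payload": {
  "steps": [-0.004,0.004,0,0,0,0,-0.007,0.007,0,0,0,0,-0.007,0.007,0,0,0,0,-0.007,0.007,0,0,0,0]
}}

```text
clock: 18.58
tcp_pos: [0.6358, -0.3227, 0.0381]
eef_rot: [[-0.796, 0.606, -0.007], [0.606, 0.796, 0.003], [0.008, -0.002, -1.0]]
contact_force: [-4.5, -0.6, 10.1]
width: 0.0105
gripper_force: 50.8
```

Emit:
{"api": "carry_out", "payload": {
  "steps": [-0.004,0.004,0,0,0,0,-0.007,0.007,0,0,0,0,-0.007,0.007,0,0,0,0,-0.007,0.007,0,0,0,0]
}}

```text
clock: 19.08
tcp_pos: [0.6368, -0.3225, 0.038]
eef_rot: [[-0.796, 0.606, -0.007], [0.606, 0.796, 0.003], [0.008, -0.002, -1.0]]
contact_force: [-5.2, -1.2, 9.1]
width: 0.0109
gripper_force: 50.8
```

Emit:
{"api": "carry_out", "payload": {
  "steps": [-0.004,0.004,0,0,0,0,-0.007,0.007,0,0,0,0,-0.007,0.007,0,0,0,0,-0.007,0.007,0,0,0,0]
}}

```text
clock: 19.58
tcp_pos: [0.6378, -0.3224, 0.0381]
eef_rot: [[-0.796, 0.606, -0.007], [0.606, 0.796, 0.003], [0.008, -0.002, -1.0]]
contact_force: [-4.6, -0.5, 8.8]
width: 0.0106
gripper_force: 50.8
```

Emit:
{"api": "carry_out", "payload": {
  "steps": [-0.004,0.004,0,0,0,0,-0.007,0.007,0,0,0,0,-0.007,0.007,0,0,0,0,-0.007,0.007,0,0,0,0]
}}

```text
clock: 20.08
tcp_pos: [0.6385, -0.3223, 0.0381]
eef_rot: [[-0.795, 0.606, -0.007], [0.606, 0.796, 0.003], [0.008, -0.002, -1.0]]
contact_force: [-6.3, -0.6, 10.1]
width: 0.0107
gripper_force: 51.0
```

```bash
python3 - <<'E'
from sq import *
look('k',.03,.06,[.67,-.26,.13])
s=manip.state();f=rot(np.radians(7.8)).T@s['contact_force'][:2];print('jig F',f)
E
```

```text
tcp [ 0.6385 -0.3223  0.0381] x ang 142.7 [-0.0075  0.0033 -1.    ] F [-6.3 -0.6 10.1] M [-0.21  1.19  0.08] 0.010728190851715292 50.95695376396179
wrist corner [ 0.682  -0.2591] yaw 7.85 rms 0.0036 11657 grip [ 0.6359 -0.32  ] z med 0.0417 slope [-0.    -0.002]
side corner [ 0.6789 -0.26  ] yaw 8.11 rms 0.0032 368 grip [ 0.633  -0.3211] z med 0.0413 slope [0.001 0.006]
jig F [-5.52560392  0.34966891]
```

Emit:
{"api": "carry_out", "payload": {
  "steps": [-0.004,0.004,-0.005,0,0,0,-0.007,0.007,-0.005,0,0,0,-0.007,0.007,-0.005,0,0,0,-0.007,0.007,-0.005,0,0,0]
}}

```text
clock: 20.68
tcp_pos: [0.6388, -0.322, 0.0381]
eef_rot: [[-0.795, 0.606, -0.009], [0.606, 0.795, 0.004], [0.009, -0.002, -1.0]]
contact_force: [-6.6, -0.3, 8.2]
width: 0.0107
gripper_force: 50.6
```

Emit:
{"api": "carry_out", "payload": {
  "steps": [-0.004,0.004,0,0,0,0,-0.007,0.007,0,0,0,0,-0.007,0.007,0,0,0,0,-0.007,0.007,0,0,0,0]
}}

```text
clock: 21.18
tcp_pos: [0.6389, -0.3219, 0.0381]
eef_rot: [[-0.795, 0.607, -0.01], [0.607, 0.795, 0.004], [0.011, -0.003, -1.0]]
contact_force: [-9.6, -0.3, 9.0]
width: 0.0111
gripper_force: 50.9
```

Emit:
{"api": "carry_out", "payload": {
  "steps": [0.01,0.01,0,0,0,0,0.02,0.02,0,0,0,0,0.03,0.03,0,0,0,0,0.035,0.035,0,0,0,0,0.035,0.035,0,0,0,0]
}}

```text
clock: 21.8
tcp_pos: [0.6386, -0.3195, 0.0381]
eef_rot: [[-0.794, 0.608, -0.008], [0.608, 0.794, 0.0], [0.007, -0.005, -1.0]]
contact_force: [-5.9, -7.0, 4.4]
width: 0.0108
gripper_force: 50.1
```

Emit:
{"api": "carry_out", "payload": {
  "steps": [0.007,0.007,0,0,0,0,0.014,0.014,0,0,0,0,0.021,0.021,0,0,0,0,0.021,0.021,0,0,0,0]
}}

```text
clock: 22.3
tcp_pos: [0.6383, -0.3172, 0.0381]
eef_rot: [[-0.794, 0.608, -0.008], [0.608, 0.794, -0.001], [0.006, -0.005, -1.0]]
contact_force: [-8.1, -9.0, 2.6]
width: 0.0106
gripper_force: 50.0
```

```bash
python3 - <<'E'
from sq import *
look('l',.03,.06,[.68,-.255,.13])
s=manip.state();f=rot(np.radians(7.8)).T@s['contact_force'][:2];print('jig F',f)
for k,g in(('w',wpts),('s',pts)):
    d=dict(np.load(f'pics/l{k}.npz'));measure(d,g(d))
E
```

```text
tcp [ 0.6383 -0.3172  0.0381] x ang 142.56 [-8.1e-03 -6.0e-04 -1.0e+00] F [-8.1 -9.   2.6] M [-1.8   1.25 -0.08] 0.010646407098461604 49.96148943901062
wrist corner [ 0.6823 -0.2545] yaw 7.37 rms 0.0036 11669 grip [ 0.6356 -0.3149] z med 0.0417 slope [ 0.    -0.001]
side corner [ 0.679  -0.2552] yaw 7.78 rms 0.0033 374 grip [ 0.6328 -0.316 ] z med 0.0412 slope [0.    0.003]
jig F [-7.02788308 -7.90248481]
rail yaw 13.010556073923214 centre x at y-.012 (84): 0.08635091075463486 2124
fence 0.05497012703054036 at pivot (57): 0.05447223770552059 12003
lever 1.7066781562823845 0.04716855306212519
rail yaw 8.096224692469596 centre x at y-.012 (84): 0.0813799144290405 142
fence 0.01771858254194154 at pivot (57): 0.05202868273631114 460
lever 1.6170397340006764 0.050614996244296766
```

Emit:
{"api": "carry_out", "payload": {
  "steps": [0.007,0.007,0.005,0,0,0,0.014,0.014,0.005,0,0,0,0.021,0.021,0.005,0,0,0,0.021,0.021,0.005,0,0,0]
}}

```text
clock: 22.9
tcp_pos: [0.6381, -0.3151, 0.038]
eef_rot: [[-0.794, 0.608, -0.007], [0.608, 0.794, -0.002], [0.005, -0.006, -1.0]]
contact_force: [-6.5, -9.8, 3.9]
width: 0.0109
gripper_force: 50.3
```

Emit:
{"api": "carry_out", "payload": {
  "steps": [0.007,0.007,0,0,0,0,0.014,0.014,0,0,0,0,0.014,0.014,0,0,0,0,0.014,0.014,0,0,0,0]
}}

```text
clock: 23.4
tcp_pos: [0.6378, -0.313, 0.0381]
eef_rot: [[-0.794, 0.608, -0.007], [0.608, 0.794, -0.002], [0.005, -0.006, -1.0]]
contact_force: [-6.4, -9.5, 5.4]
width: 0.011
gripper_force: 50.3
```

```bash
cat > m.py <<'E'
from sq import *
look('m',.03,.06,[.68,-.255,.13])
s=manip.state();f=rot(np.radians(7.8)).T@s['contact_force'][:2];print('jig F',f)
for k,g in(('w',wpts),('s',pts)):
    d=dict(np.load(f'pics/m{k}.npz'));measure(d,g(d))
d=dict(np.load('pics/mw.npz'));P=wpts(d)[d['range_z']>0]
c=d['color'][d['range_z']>0].astype(int);gray=abs(c[:,0]-c[:,2])<30
j=np.array([.6125,-.3033]);q=(P[:,:2]-j)@rot(np.radians(7.8))
m=gray&(P[:,2]>.041)&(P[:,2]<.045)&(q[:,0]>.073)&(q[:,0]<.1)&(q[:,1]<.045)
w=q[m];print(m.sum(),w.min(0),w.max(0))
# rail inner edge per y-bin, outer edge too
for lo in np.arange(-.08,.045,.02):
    b=w[(w[:,1]>=lo)&(w[:,1]<lo+.02)]
    if len(b)>20: print(lo.round(3),np.percentile(b[:,0],[1,99]).round(4),len(b))
E
python3 m.py
```

```text
tcp [ 0.6378 -0.313   0.0381] x ang 142.54 [-0.0073 -0.0017 -1.    ] F [-6.4 -9.5  5.4] M [-2.02  1.34 -0.12] 0.011025606282418457 50.277689695358276
wrist corner [ 0.6818 -0.2504] yaw 7.36 rms 0.0036 11685 grip [ 0.6351 -0.3109] z med 0.0417 slope [ 0.    -0.002]
side corner [ 0.6784 -0.2514] yaw 7.57 rms 0.0034 377 grip [ 0.632 -0.312] z med 0.0413 slope [0.004 0.003]
jig F [-8.04198017 -8.44872734]
rail yaw 13.43708282885523 centre x at y-.012 (84): 0.08648243236103435 1866
fence 0.015282875658086345 at pivot (57): 0.05483887313393467 12044
lever 1.6985904185675222 0.04696951838867228
rail yaw 8.549468398388628 centre x at y-.012 (84): 0.08068105406300548 139
fence -0.008836597468560666 at pivot (57): 0.05317657898741872 456
lever 1.5967590020863724 0.04949775098307854
1034 [ 7.54208011e-02 -1.65149874e-06] [0.09890209 0.04495799]
0.0 [0.0788 0.0953] 188
0.02 [0.0759 0.0976] 727
0.04 [0.076  0.0953] 118
```

Emit:
{"api": "carry_out", "payload": {
  "steps": [0.004,0.004,0,0,0,0,0.007,0.007,0,0,0,0,0.007,0.007,0,0,0,0,0.007,0.007,0,0,0,0]
}}

```text
clock: 24.0
tcp_pos: [0.6377, -0.3121, 0.0381]
eef_rot: [[-0.794, 0.608, -0.007], [0.608, 0.794, -0.002], [0.005, -0.006, -1.0]]
contact_force: [-6.3, -9.1, 4.6]
width: 0.0105
gripper_force: 50.3
```

Emit:
{"api": "carry_out", "payload": {
  "steps": [0.004,0.004,0,0,0,0,0.007,0.007,0,0,0,0,0.007,0.007,0,0,0,0,0.007,0.007,0,0,0,0]
}}

```text
clock: 24.5
tcp_pos: [0.6376, -0.3112, 0.0381]
eef_rot: [[-0.794, 0.608, -0.007], [0.608, 0.794, -0.002], [0.005, -0.006, -1.0]]
contact_force: [-6.0, -10.3, 4.3]
width: 0.0108
gripper_force: 50.3
```

Emit:
{"api": "carry_out", "payload": {
  "steps": [0.004,0.004,0,0,0,0,0.007,0.007,0,0,0,0,0.007,0.007,0,0,0,0,0.007,0.007,0,0,0,0]
}}

```text
clock: 25.0
tcp_pos: [0.6374, -0.3102, 0.0381]
eef_rot: [[-0.794, 0.608, -0.007], [0.608, 0.794, -0.002], [0.005, -0.006, -1.0]]
contact_force: [-6.7, -10.5, 4.1]
width: 0.0108
gripper_force: 50.3
```

```bash
python3 m.py
```

```text
tcp [ 0.6374 -0.3102  0.0381] x ang 142.53 [-0.0073 -0.0017 -1.    ] F [ -6.7 -10.5   4.1] M [-2.07  1.31 -0.11] 0.0108006039645269 50.25588512420654
wrist corner [ 0.6813 -0.2474] yaw 7.4 rms 0.0036 11706 grip [ 0.6347 -0.3079] z med 0.0417 slope [-0.001 -0.002]
side corner [ 0.6783 -0.2483] yaw 7.7 rms 0.0034 382 grip [ 0.632 -0.309] z med 0.0413 slope [-0.002  0.004]
jig F [-7.71734453 -9.28557525]
rail yaw 13.270483113988732 centre x at y-.012 (84): 0.08618812797650247 1659
fence -0.012150660131801438 at pivot (57): 0.05522555517389755 12061
lever 1.6935418143088556 0.046814913647193354
rail yaw 8.34577753739185 centre x at y-.012 (84): 0.08096199854311775 127
fence -0.039904518983710224 at pivot (57): 0.05329335438282591 446
lever 1.598696388304245 0.05008727425816312
862 [0.07511961 0.00295133] [0.09776788 0.04491067]
0.0 [0.0783 0.0956] 191
0.02 [0.0759 0.0971] 553
0.04 [0.0754 0.0951] 118
```

Emit:
{"api": "carry_out", "payload": {
  "steps": [0.004,0.004,0,0,0,0,0.007,0.007,0,0,0,0,0.007,0.007,0,0,0,0,0.007,0.007,0,0,0,0]
}}

```text
clock: 25.6
tcp_pos: [0.6373, -0.3092, 0.0381]
eef_rot: [[-0.794, 0.608, -0.007], [0.608, 0.794, -0.002], [0.005, -0.006, -1.0]]
contact_force: [-6.3, -9.9, 3.9]
width: 0.0109
gripper_force: 50.2
```

Emit:
{"api": "carry_out", "payload": {
  "steps": [0.004,0.004,0,0,0,0,0.007,0.007,0,0,0,0,0.007,0.007,0,0,0,0,0.007,0.007,0,0,0,0]
}}

```text
clock: 26.1
tcp_pos: [0.6373, -0.3092, 0.0381]
eef_rot: [[-0.793, 0.609, -0.007], [0.609, 0.793, -0.003], [0.003, -0.007, -1.0]]
contact_force: [-4.8, -12.3, 2.3]
width: 0.0105
gripper_force: 50.0
```

```bash
sed -i '/^m=gray/,$d' m.py; cat >> m.py <<'E'
# inner edges of aluminium tops seen by wrist: fence line with robust edges
def line(sel,i,o):
    w=q[sel];k=np.polyfit(w[:,i],w[:,o],1)
    for _ in range(3):
        e=w[:,o]-np.polyval(k,w[:,i]);w=w[abs(e)<.012];k=np.polyfit(w[:,i],w[:,o],1)
    return k,len(w)
print('fence line wrist',line(gray&(P[:,2]>.040)&(P[:,2]<.0455)&(q[:,0]>-.05)&(q[:,0]<.03)&(abs(q[:,1]-.057)<.02),0,1))
E
python3 m.py; python3 - <<'E'
import cv2,numpy as np
a=np.load('pics/mw.npz')['color'];b=np.load('pics/ms.npz')['color']
cv2.imwrite('pics/v5.png',np.hstack([cv2.resize(a,(480,360)),cv2.resize(b[140:270,270:390],(320,360))])[...,::-1])
E
```

```text
tcp [ 0.6373 -0.3092  0.0381] x ang 142.51 [-0.0067 -0.0032 -1.    ] F [ -4.8 -12.3   2.3] M [-2.57  1.11 -0.07] 0.010500174458888423 50.00085175037384
wrist corner [ 0.6812 -0.2464] yaw 7.42 rms 0.0036 11686 grip [ 0.6346 -0.307 ] z med 0.0417 slope [-0.    -0.001]
side corner [ 0.6779 -0.2471] yaw 7.79 rms 0.0034 390 grip [ 0.6317 -0.3079] z med 0.0412 slope [-0.     0.002]
jig F [ -6.39202296 -11.13106997]
rail yaw 13.309289198585477 centre x at y-.012 (84): 0.08613626506366336 1590
fence -0.02011479394956267 at pivot (57): 0.055471974546006254 12037
lever 1.6924811845659864 0.046674649056044855
rail yaw 8.923013641281836 centre x at y-.012 (84): 0.08040811356445259 133
fence -0.0385412252503325 at pivot (57): 0.05425379164065082 448
lever 1.5861682260815417 0.04935867777390046
fence line wrist (array([-0.00765678,  0.05753186]), 9305)
```

View pics/v5.png

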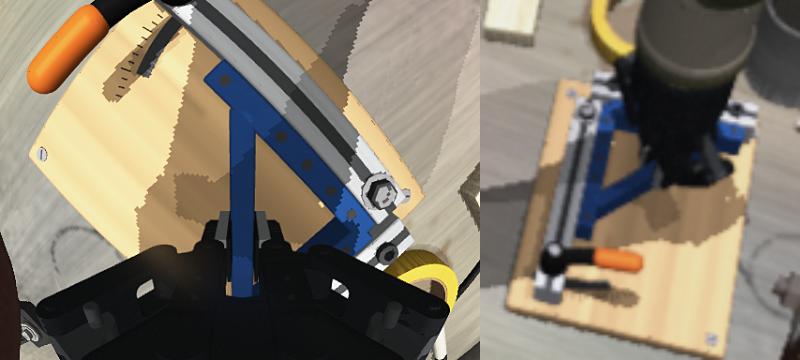

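The square is at a hard stop. Both legs look flush along fence and rail, with the corner near (385,245) in the wrist half. A small anticlockwise trim will test that it's flush with the rail.

Emit:
{"api": "carry_out", "payload": {
  "steps": [-0.003,0.005,0.005,0,0,-0.002,-0.005,0.009,0.008,0,0,-0.004,-0.005,0.009,0.008,0,0,-0.004,-0.005,0.009,0.008,0,0,-0.004,-0.005,0.009,0.008,0,0,-0.004]
}}

```text
clock: 26.82
tcp_pos: [0.6373, -0.3092, 0.0381]
eef_rot: [[-0.8, 0.6, -0.007], [0.6, 0.8, -0.003], [0.004, -0.007, -1.0]]
contact_force: [-9.7, -11.7, 11.7]
width: 0.0109
gripper_force: 51.5
```

```bash
python3 m.py
```

```text
tcp [ 0.6373 -0.3092  0.0381] x ang 143.13 [-0.0074 -0.0029 -1.    ] F [ -9.7 -11.7  11.7] M [-2.36  2.08 -0.46] 0.01094471827990634 51.454119086265564
wrist corner [ 0.6811 -0.2464] yaw 7.5 rms 0.0036 11672 grip [ 0.6346 -0.307 ] z med 0.0417 slope [ 0.    -0.002]
side corner [ 0.6774 -0.2468] yaw 8.1 rms 0.0034 394 grip [ 0.6316 -0.3079] z med 0.0413 slope [-0.001  0.008]
jig F [-10.92997261  -9.7910174 ]
rail yaw 13.0603079214882 centre x at y-.012 (84): 0.08589080771529535 1529
fence -0.02116394918812968 at pivot (57): 0.0553511793390131 12024
lever 1.6922425802321115 0.04674825537213363
rail yaw 9.005248846523639 centre x at y-.012 (84): 0.08032907860592688 129
fence -0.03975927402320727 at pivot (57): 0.054061130659583484 451
lever 1.5869033121413132 0.04948903791578257
fence line wrist (array([-0.0070991 ,  0.05753382]), 9253)
```

Emit:
{"api": "carry_out", "payload": {
  "steps": [0.004,0.004,-0.003,0,0,0.0015,0.007,0.007,-0.004,0,0,0.003,0.007,0.007,-0.004,0,0,0.003,0.007,0.007,-0.004,0,0,0.003,0.007,0.007,-0.004,0,0,0.003,0.007,0.007,-0.004,0,0,0.003]
}}

```text
clock: 27.68
tcp_pos: [0.6373, -0.3091, 0.0381]
eef_rot: [[-0.795, 0.607, -0.007], [0.607, 0.795, -0.005], [0.003, -0.008, -1.0]]
contact_force: [-8.5, -15.4, 5.0]
width: 0.0106
gripper_force: 50.4
```

```bash
python3 m.py
```

```text
tcp [ 0.6373 -0.3091  0.0381] x ang 142.62 [-0.0072 -0.0047 -1.    ] F [ -8.5 -15.4   5. ] M [-3.08  1.68 -0.21] 0.01063267013760069 50.41867911815643
wrist corner [ 0.6812 -0.2464] yaw 7.43 rms 0.0036 11717 grip [ 0.6346 -0.3069] z med 0.0417 slope [-0.    -0.002]
side corner [ 0.6774 -0.2469] yaw 8.05 rms 0.0035 395 grip [ 0.6315 -0.3079] z med 0.0414 slope [0.003 0.002]
jig F [-10.63040285 -13.62667902]
rail yaw 13.676115635954005 centre x at y-.012 (84): 0.0863794281835576 1582
fence -0.022153102989707567 at pivot (57): 0.055339715111037 12051
lever 1.6935088779933274 0.046865412063186576
rail yaw 8.476260233651228 centre x at y-.012 (84): 0.0808812303479821 137
fence -0.043289799244847105 at pivot (57): 0.05390736652292882 450
lever 1.5888187615554497 0.04966589545439053
fence line wrist (array([-0.00748429,  0.05754556]), 9290)
```

Force rises without any movement, so the square is seated and flush. The lever is at about 1.6 rad and the square is flat. Handing in.

```bash
python3 -c "
from station import finish_job
print(finish_job())"
```

```text
the job is handed in; nothing more can be done
None
```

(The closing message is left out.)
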